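Put the amber bottle away and close the light-tight cabinet

ROBOT

A 6-joint arm with a two-finger parallel gripper is mounted at the origin on a cart in front of the work surface, level with it; the furniture and walls round the work are solid. World frame = base frame: x ahead of the robot, y to its left, z up, the work surface at z = 0. Lengths are in m, angles in degrees, forces in N, time in s.
With the tool pointing down it reaches from about 0.4 to 0.825 m from the base axis. Payload 7 kg.
Tool frame: the origin (TCP) lies between the finger pads; the fingertips stand 19 mm ahead of it and the grasp point (between the pads) is the TCP; z points along the fingers, y is the line along which they close (so a half turn about z gives the same grasp; the last joint's range is limited). The gripper opens to 88 mm and grips with 3 to 60 N. Pads are 19 mm wide; open, the fingers measure 130 mm over their backs; the gripper's body (78 mm by 193 mm) begins 47 mm behind the grasp point.
Start: joints at [80.907, 20.546, 0.682, 0, -70.136, -16.507], TCP at [0.292, 0.609, 0.246] pointing down, gripper open.
Joint ranges: [-176.03, 176.03], [-82.01, 121.73], [-58.28, 71.71], [-173.87, 95.51], [-174.79, -0.11], [-173.66, 173.66]. Speed limits (degrees/s): [136.94, 136.94, 172.46, 180, 180, 180].

INTERFACE

Orientations are given as [roll, pitch, yaw] about the fixed x, y, z axes, in that order (R = Rz(yaw) Ry(pitch) Rx(roll)).
In Python, from plant import get_obs, snapshot, close_job, spot_in, spot_point gives the robot as it stands.
- The arm moves only by the tool play_rows, never from a script. Its argument "plan" is a list of rows, each a list of 6 numbers: the shift along the tool's x, y, z in cm, then the turn, a rotation vector about the tool's x, y, z in degrees. A call has 1 to 20 rows; each row shifts and turns the commanded pose from where the row before left it, along the tool's axes as they then stand; what a row does not reach is not made up. A row lasts 1/12 s, in which the tool goes at most 41.7 mm and 7.16 degrees, less where a joint would pass 70% of its speed; a pose out of reach is approached as far as the arm can. A call is refused whole if a number of a shift passes 4.17 or a number of a turn 7.16, either way. A call with a gripper value outside its range is refused whole. "grip" is the finger opening in cm, from 0 to 8.76, set as the call begins (left out, the last holds). The fingers move at their own pace and stop on an object; the grip force is fixed at half the most. Time passes only in rows, so rows that do not move let the fingers close. It gives the time, the measured TCP pose, the force, the opening and the grip force at its end, in the units of the state.
- get_obs(): the state, without advancing time (a new reading comes with each control period).
- snapshot(name): name is "scene" or "top" or "wrist"; returns a dict with "frame" (480x640x3 uint8, red, green, blue), "fx", "fy", "cx", "cy" (pixels), "position" and "attitude" of the camera in the world. Camera axes: x right, y down, z forward; pixel columns grow to the right and rows downward; lengths in m; the calibration is good to about 2 mm. A picture is of the moment at which its call begins. There is no depth.
- close_job(): hands the job in; it is judged then, once.
Trained networks look in the newest picture that a camera, given by its name, has taken for a name from the list of things; names that differ only in an ending like _2 or _b are one class to them, and where a whole thing is asked for, a point or a joint stands for the part that bears it (a point fixed in the world has none). Each returns a list of dicts, best first, with "score" (0 to 1); they miss things now and then, are a little off and sometimes report something else, mostly with a low value. They report only what shows in the picture. A call takes as long as a camera call. They do not tell look-alikes from the thing itself.
- spot_in(camera, thing): "position" ([x, y, z] in m, in world coordinates, good to about 4 mm: the middle of the surface that is visible of it).
- spot_point(camera, thing): "position" ([x, y, z] in m, in world coordinates, good to about 4 mm: a listed point, or the origin of a listed thing).
The state is a dict: "clock": time; "joint_pos": joint angles; "qvel": joint speeds; "tau": joint torques, N m; "tool_pos": TCP position; "orientation": TCP orientation; "force": force on the tool from outside, world axes, zero at the start; "moment": the same for the moment, N m; "opening": finger opening in m; "gripper_force": force on a finger pad.
Only numpy, scipy, OpenCV 4.12 (cv2) and the standard library are available. Lean on these libraries where they do the work, as an engineer would, in place of code of your own. Each camera call takes 0.05 s, during which the arm holds its last target. There are 200 camera calls.

TASK

Put the large amber bottle away in the light-tight cabinet: lift it in over the lip, keeping it upright, and leave it standing on the cabinet's floor. Then close the cabinet so that the leaves lap: first swing the rebated leaf (the one with the recessed pull) fully home, and only then the flanged leaf (the one with the bar handle), fully home with its flange over the other's edge. Leave the two other bottles standing where they are.

Things in the scene. Friction and masses are not known exactly. Their poses are not given: they have to be found in the camera images.
- amber_bottle: The large amber glass bottle with a black cap, 58 mm in diameter, 106 mm tall with its cap, 0.16 kg; the straight body reaches up to about 70 mm, the cap is 40 mm wide from 89 mm up. Loose, standing on the bench. Origin at the centre of its underside, z up.
- tall_white_bottle: A bystander: white bottle with a blue cap, 48 mm in diameter, 89 mm tall, loose on the bench. Origin at the centre of its underside.
- small_white_bottle: A bystander: white bottle with a red cap, 42 mm in diameter, 77 mm tall, loose on the bench. Origin at the centre of its underside.
- cabinet: Grey steel cabinet fixed to bench, 270 mm wide, 160 deep, 276 high, walls 10 mm. Origin at bench height, middle of its front edge; x points into it, y to its left (looking in), z up. Floor at z = 18 mm, underside of roof at 266; spill lip along the front, x = 0 to 6 mm, top at z = 28. A fixed carton 66 mm high stands behind x = 120 mm; a timer 18 mm high lies on the roof behind x = 65.
- bottle_place (a point): A point on the cabinet's floor in the middle of the clear strip (cabinet x = 63 mm, y = 0, z = 18 mm): a good place for the bottle. Axes as the cabinet's.
- rebated_leaf (a joint): Angle (rad) of the left leaf (+y side): 0 home, grows as it opens, starts at 1.5 to 1.9. Has a flat dark recessed pull, no handle. 18 mm thick, z = 12 to 272 mm; hinge at cabinet x = 0, y = 135 mm. Its free edge is cut back on the outside: an inner tongue 8 mm thick, 26 wide, ends 143 mm from the hinge. Stiff hinge, stays where left; 1 to 2 N at the edge moves it; no latch.
- flanged_leaf (a joint): Angle (rad) of the right leaf (-y side): 0 home, grows as it opens, starts at 1.5 to 1.9. Bar handle 32 mm off its face, z = 80 to 170 mm. 18 mm thick, z = 12 to 272; hinge at cabinet x = 0, y = -135 mm, stiff as the other's. An outer flange 8 mm thick, 26 wide, ends 149 mm from the hinge and laps 22 mm over the other's tongue. Shut first, it stops the other leaf at 0.15 rad.
- rebated_leaf_hinge (a point): Point on the hinge line of the rebated leaf, 232 mm above the bench (40 mm below the leaf's upper edge). Axes turn with the leaf: x from outer to inner face, y from the free edge towards the hinge, z up; with the leaf home they are the cabinet's axes.
- flanged_leaf_hinge (a point): Point on the hinge line of the flanged leaf, 232 mm above the bench (40 mm below the leaf's upper edge). Axes turn with the leaf: x from outer to inner face, y from the hinge towards the free edge, z up; with the leaf home they are the cabinet's axes.
- rebated_leaf_face (a point): Point on the outer face of the rebated leaf, 95 mm from the hinge line, 40 mm below the upper edge: a bare place to push. It lies 19 mm outward of the hinge line (leaf x = -19 mm). Axes as the rebated leaf's hinge point.
- flanged_leaf_face (a point): Point on the outer face of the flanged leaf, 95 mm from the hinge line, 40 mm below the upper edge, above the handle: a bare place to push. It lies 19 mm outward of the hinge line (leaf x = -19 mm). Axes as the flanged leaf's hinge point.
Not all that is in view belongs to the job. Leave any purple or yellow look-alike of the amber_bottle alone.

How it is judged:
By the outcome, as a careful person would: the job done as asked, in the order asked, and still so for the second after the job is handed in, with the robot touching nothing.
It also fails if it takes over 72 s, if anything falls off the work surface, if the arm or the gripper's body presses on something with over 40 N, if the wrist force passes 120 N, or if a joint passes its speed limit or range.

## Working session

There is one attempt and no reset: what is moved stays moved. The work goes in short steps, Python scripts to look and compute and a tool call to move; the robot and the scene stay as the last step left them, time stands still between calls to the robot, and variables do not carry over. Pictures are saved under pics/ and viewed, at most 10 in all, crops included, and the job is handed in when it is done.

Besides the shell and the picture viewer there is one more tool, called after "Emit:" as a command line: name --pt "numbers of a row" for each row, then --argument value for the rest. play_rows: Moves the arm, as the interface text tells. Its arguments: {"type":"object","properties":{"plan":{"type":"array","items":{"type":"array","items":{"type":"number"}}},"grip":{"type":"number"}},"required":["plan"]}

```bash
mkdir -p pics; ls
cat > h.py <<'E'
from plant import *
import numpy as np, cv2
def snap(n,f=None):
    s=snapshot(n)
    if f: cv2.imwrite('pics/'+f+'.png',s['frame'][:,:,::-1])
    return s
def pts(cam,names):
    for n in names:
        print(cam,n,[(np.round(d['position'],4).tolist(),round(d['score'],2)) for d in spot_point(cam,n)][:3])
E
python3 - <<'E'
from h import *
o=get_obs();print({k:np.round(v,3).tolist() for k,v in o.items()})
N=['amber_bottle','tall_white_bottle','small_white_bottle','cabinet','bottle_place','rebated_leaf_hinge','flanged_leaf_hinge','rebated_leaf_face','flanged_leaf_face']
for c in ['scene','top']:
    s=snap(c,c+'0');print(s['position'],s['attitude'],s['fx'])
    pts(c,N)
E
```

```text
pics
{'clock': 0.0, 'joint_pos': [80.909, 20.591, 0.635, -0.021, -70.135, -16.506], 'qvel': [-0.141, 0.091, 0.083, 0.085, -0.054, 0.006], 'tau': [0.003, -58.273, 29.305, 6.997, 0.007, -0.0], 'tool_pos': [0.291, 0.608, 0.245], 'orientation': [179.906, -0.007, -25.604], 'force': [0.428, 0.268, 0.465], 'moment': [0.054, -0.056, 0.033], 'gripper_force': 0.0, 'opening': 0.088}
[ 0.13192018 -0.83765834  1.0655108 ] [-135.61453179   -0.37484338  -31.86875312] 570.1616259195451
scene amber_bottle [([0.5786, -0.1275, 0.0002], 0.74), ([0.7302, -0.4369, -0.0011], 0.71), ([0.4864, -0.2055, 0.0012], 0.66)]
scene tall_white_bottle [([0.5078, -0.3541, -0.0006], 0.55), ([0.6368, -0.2115, 0.0007], 0.29)]
scene small_white_bottle [([0.6357, -0.2148, 0.0018], 0.66)]
scene cabinet [([0.5627, 0.1673, 0.0008], 0.61)]
scene bottle_place [([0.6225, 0.201, 0.0208], 0.66)]
scene rebated_leaf_hinge [([0.4946, 0.2866, 0.2299], 0.6)]
scene flanged_leaf_hinge [([0.6302, 0.0478, 0.234], 0.66)]
scene rebated_leaf_face [([0.3996, 0.285, 0.2332], 0.76)]
scene flanged_leaf_face [([0.5736, -0.0237, 0.2333], 0.73)]
[ 0.41210938 -0.08116198  1.4944589 ] [-172.41296816   -0.17451902  -88.42732691] 488.4114611861815
top amber_bottle [([0.5801, -0.1296, -0.0031], 0.85), ([0.4912, -0.2024, -0.006], 0.74), ([0.7287, -0.4331, 0.0015], 0.69)]
top tall_white_bottle [([0.5131, -0.3558, -0.0026], 0.5)]
top small_white_bottle [([0.631, -0.2135, -0.0021], 0.69), ([0.5644, 0.1684, -0.0008], 0.49)]
top cabinet [([0.49, -0.2033, 0.0004], 0.21)]
top bottle_place [([0.6194, 0.2012, 0.0174], 0.63)]
top rebated_leaf_hinge [([0.4985, 0.2864, 0.2306], 0.95)]
top flanged_leaf_hinge [([0.6287, 0.0522, 0.2285], 0.88)]
top rebated_leaf_face [([0.3996, 0.2845, 0.2321], 0.91)]
top flanged_leaf_face [([0.5709, -0.0223, 0.2335], 0.55)]
```

View pics/scene0.png

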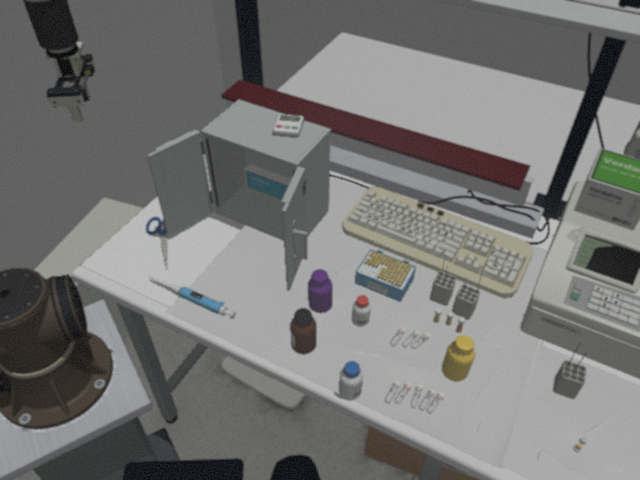

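View pics/top0.png

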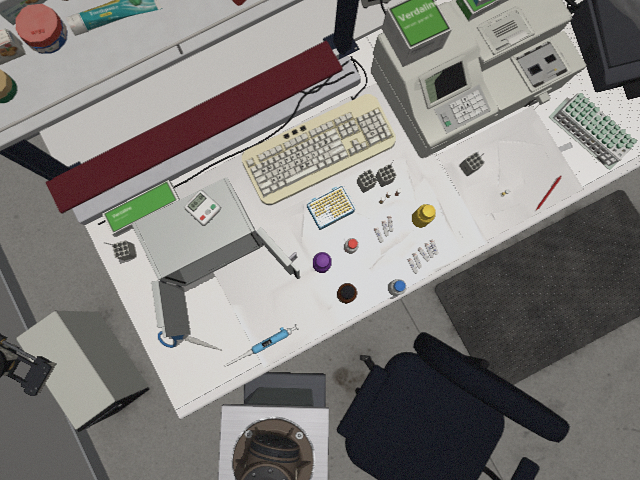

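The amber bottle is at about (303,330) in scene and (347,293) in top, which gives (0.489,-0.204). Purple is at (320,290) and yellow at (458,358), and both are look-alikes. The cabinet is open, with its mouth facing the robot. I'll write a screw-motion row helper next.

```bash
cat >> h.py <<'E'
from scipy.linalg import expm,logm
from scipy.spatial.transform import Rotation as Ro
def H(p,R):
    T=np.eye(4);T[:3,:3]=R;T[:3,3]=p;return T
def cur():
    o=get_obs();return H(o['tool_pos'],Ro.from_euler('xyz',o['orientation'],degrees=True).as_matrix())
def pose(p,head,tilt,flip=False):
    h,t=np.radians([head,tilt])
    z=np.array([np.cos(t)*np.cos(h),np.cos(t)*np.sin(h),-np.sin(t)])
    y=np.array([np.sin(h),-np.cos(h),0])*(-1 if flip else 1)
    return H(p,np.stack([np.cross(y,z),y,z],1))
def plan(*targets,T=None,v=3.,w=5.):
    "rows per segment; v cm/row, w deg/row"
    T=cur() if T is None else T
    for X in targets:
        D=np.linalg.inv(T)@X; a=np.degrees(np.linalg.norm(Ro.from_matrix(D[:3,:3]).as_rotvec()))
        n=int(max(1,np.ceil(max(np.linalg.norm(D[:3,3])*100/v,a/w))))
        S=np.real(expm(logm(D)/n)); r=np.r_[S[:3,3]*100,np.degrees(Ro.from_matrix(S[:3,:3]).as_rotvec())]
        print(n,'x',np.round(r,2).tolist()); T=X
CO=np.array([.563,.168]);CY=29.3
def cab(x,y,z):
    c,s=np.cos(np.radians(CY)),np.sin(np.radians(CY))
    return np.array([CO[0]+c*x-s*y,CO[1]+s*x+c*y,z])
B=np.array([.489,-.204,.05])
E
python3 - <<'E'
from h import *
G=pose(B,-22,50)
P=G.copy();P[:3,3]-=.11*G[:3,2]
P[2,3]+=.05
plan(pose([.291,.608,.40],-25.6,90),pose([.5,.25,.40],-25.6,90),pose([.46,-.15,.35],-22,90),P)
E
```

```text
6 x [-0.0, 0.02, -2.57, 0.0, -0.0, -0.0]
14 x [2.45, 1.66, 0.0, 0.0, -0.0, 0.0]
14 x [0.9, 2.73, 0.36, 0.0, 0.0, -0.26]
8 x [-0.92, 0.49, 1.93, 0.0, 5.0, -0.0]
```

Emit:
play_rows --pt "0 0 -2.6 0 0 0" --pt "0 0 -2.6 0 0 0" --pt "0 0 -2.6 0 0 0" --pt "0 0 -2.6 0 0 0" --pt "0 0 -2.6 0 0 0" --pt "0 0 -2.6 0 0 0" --pt "2.45 1.65 0 0 0 0" --pt "2.45 1.65 0 0 0 0" --pt "2.45 1.65 0 0 0 0" --pt "2.45 1.65 0 0 0 0" --pt "2.45 1.65 0 0 0 0" --pt "2.45 1.65 0 0 0 0" --pt "2.45 1.65 0 0 0 0" --pt "2.45 1.65 0 0 0 0" --pt "2.45 1.65 0 0 0 0" --pt "2.45 1.65 0 0 0 0" --pt "2.45 1.65 0 0 0 0" --pt "2.45 1.65 0 0 0 0" --pt "2.45 1.65 0 0 0 0" --pt "2.45 1.65 0 0 0 0" --grip 8.76

```text
clock: 2.67
tool_pos: [0.5016, 0.2508, 0.4019]
orientation: [-180.0, -0.0, -25.6]
force: [0.4, 0.6, -0.3]
opening: 0.0875
gripper_force: 0.0
```

Emit:
play_rows --pt "0.9 2.7 0.35 0 0 0" --pt "0.9 2.7 0.35 0 0 0" --pt "0.9 2.7 0.35 0 0 0" --pt "0.9 2.7 0.35 0 0 0" --pt "0.9 2.7 0.35 0 0 0" --pt "0.9 2.7 0.35 0 0 0" --pt "0.9 2.7 0.35 0 0 0" --pt "0.9 2.7 0.35 0 0 0" --pt "0.9 2.7 0.35 0 0 0" --pt "0.9 2.7 0.35 0 0 0" --pt "0.9 2.7 0.35 0 0 0" --pt "0.9 2.7 0.35 0 0 0" --pt "0.9 2.7 0.35 0 0 0" --pt "0.9 2.7 0.35 0 0 0" --pt "0 0 0 0 0 0"

```text
clock: 3.92
tool_pos: [0.4503, -0.1463, 0.3521]
orientation: [179.9, 0.0, -25.8]
force: [0.4, -0.7, -0.5]
opening: 0.0875
gripper_force: 0.0
```

Run:
```python
from h import *
print(np.round(get_obs()['joint_pos'],1))
s=snap('wrist','w1'); pts('wrist',['amber_bottle'])
s=snap('top'); pts('top',['amber_bottle'])
G=pose(B,-22,50)
P=G.copy();P[:3,3]-=.11*G[:3,2]
P[2,3]+=.03
plan(P)
```

```text
[  5.9  -2.1 -13.1   0.  -79.   58.3]
wrist amber_bottle [([0.4875, -0.206, -0.0025], 0.6), ([0.5793, -0.1248, 0.0004], 0.6)]
top amber_bottle [([0.5811, -0.1275, -0.0013], 0.8), ([0.7297, -0.4346, 0.0025], 0.72)]
9 x [-0.78, 0.49, 1.99, 0.14, 4.44, -0.39]
```

Emit:
play_rows --pt "-0.8 0.5 2 0.1 4.4 -0.4" --pt "-0.8 0.5 2 0.1 4.4 -0.4" --pt "-0.8 0.5 2 0.1 4.4 -0.4" --pt "-0.8 0.5 2 0.1 4.4 -0.4" --pt "-0.8 0.5 2 0.1 4.4 -0.4" --pt "-0.8 0.5 2 0.1 4.4 -0.4" --pt "-0.8 0.5 2 0.1 4.4 -0.4" --pt "-0.8 0.5 2 0.1 4.4 -0.4" --pt "-0.8 0.5 2 0.1 4.4 -0.4" --pt "0 0 0 0 0 0"

```text
clock: 4.95
tool_pos: [0.4486, -0.2143, 0.2369]
orientation: [-177.3, -33.0, -21.9]
force: [-0.4, 0.6, -0.6]
opening: 0.0878
gripper_force: 0.0
```

Run:
```python
from h import *
print(np.round(get_obs()['joint_pos'],1),np.round(cur(),3).tolist())
s=snap('wrist','w2'); pts('wrist',['amber_bottle'])
G=pose([.4885,-.2045,.05],-22,50)
P=G.copy();P[:3,3]-=.10*G[:3,2]
plan(P,G,v=1.5)
```

```text
[  0.4 -14.3 -58.2  34.  -16.9  38.4] [[0.778, -0.348, 0.523, 0.449], [-0.312, -0.937, -0.159, -0.214], [0.545, -0.04, -0.837, 0.237], [0.0, 0.0, 0.0, 1.0]]
wrist amber_bottle [([0.7303, -0.4302, -0.0011], 0.93), ([0.4843, -0.2053, -0.003], 0.9), ([0.5812, -0.1259, 0.0025], 0.79)]
8 x [-1.11, -0.27, 0.9, -0.33, 0.89, -0.01]
7 x [-0.0, -0.0, 1.43, -0.0, -0.0, -0.0]
```

View pics/w2.png

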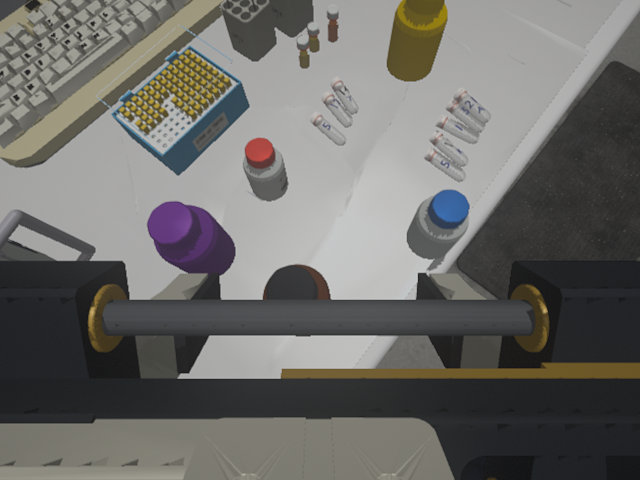

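The wrist view shows the amber cap at (297,285), centred between the fingers, with purple at (190,240) and nothing in the way. However, joint 3 is at its limit, so I'll fit a small kinematic model and check which tilts can be reached.

```bash
cat > kin.py <<'E'
from h import *
from scipy.optimize import least_squares
def FK(q,k):
    L2,L4,L6,d1,a1,lat,lat2,a3=k; r=np.radians(q)
    A=lambda ax,a:H([0,0,0],Ro.from_euler(ax,a).as_matrix())
    t=lambda *p:H(p,np.eye(3))
    M=A('z',r[0])@t(a1,lat,d1)@A('y',r[1])@t(0,0,L2)@A('y',-r[2])@t(L4,0,a3)@A('x',SG*r[3])@t(0,lat2,0)@A('y',-r[4])@t(L6,0,0)
    F=H([0,0,0],np.array([[0,0,1],[0,-1,0],[1,0,0.]]))  # tool z=fwd,y=right,x=up
    return M@F@A('z',SH*r[5]+OF)
SG,SH,OF=1,1,0
D=[([80.909,20.591,.635,-.021,-70.135,-16.506],[.291,.608,.245],[179.906,0,-25.604]),
   ([5.9,-2.1,-13.1,0,-79,58.3],[.4503,-.1463,.3521],[179.9,0,-25.8])]
def IK(X,k,q0):
    lo=np.array([-176,-82,-58.2,-173,-174,-173.]);hi=np.array([176,121,71,95,-.5,173.])
    def f(q):
        M=FK(q,k);return np.r_[(M[:3,3]-X[:3,3])*10,Ro.from_matrix(M[:3,:3].T@X[:3,:3]).as_rotvec()]
    best=None
    for s in range(8):
        rng=np.random.default_rng(s)
        x0=np.clip(q0+(rng.normal(0,25,6) if s else 0),lo+.1,hi-.1)
        r=least_squares(f,x0,bounds=(lo,hi))
        if best is None or r.cost<best.cost-1e-9: best=r
        if best.cost<1e-8: break
    return best.x,best.cost
E
python3 - <<'E'
import kin
from kin import *
o=get_obs();DD=D+[(o['joint_pos'],o['tool_pos'],o['orientation'])]
for sg in(1,-1):
  for sh in (1,-1):
   for of in (0,np.pi/2,-np.pi/2,np.pi):
    kin.SG,kin.SH,kin.OF=sg,sh,of
    e=max(np.degrees(np.linalg.norm(Ro.from_matrix(FK(q,[0]*8)[:3,:3].T@Ro.from_euler('xyz',a,degrees=True).as_matrix()).as_rotvec())) if 0 else np.degrees(Ro.from_matrix(FK(q,[0]*8)[:3,:3].T@Ro.from_euler('xyz',a,degrees=True).as_matrix()).magnitude()) for q,p,a in DD)
    if e<10:
      print(sg,sh,of,e)
      f=lambda k:np.r_[np.concatenate([FK(q,k)[:3,3]-p for q,p,a in DD]),1e-3*(k-np.array([.6,.456,.2,.05,0,-.19,0,0]))]
      r=least_squares(f,[.6,.456,.2,.05,0,-.19,0,0]);print(np.round(r.x,3),np.abs(r.fun[:9]).max())
E
```

```text
-1 -1 1.5707963267948966 0.10000000000000182
[ 0.6    0.459  0.357  0.196  0.004 -0.003 -0.189  0.002] 0.00020399122497241629
```

```bash
cat >> kin.py <<'E'
SG,SH,OF=-1,-1,np.pi/2
K=[0.6,0.459,0.357,0.196,0.004,-0.003,-0.189,0.002]
E
python3 - <<'E'
from kin import *
q0=get_obs()['joint_pos']
for tilt in (50,60,70):
  for h in (-40,-22,0,20):
    out=[]
    for back,dz in ((0,0),(.10,0),(0,.3)):
      X=pose([.4885,-.2045,.05+dz],h,tilt);X[:3,3]-=back*X[:3,2]
      q,c=IK(X,K,q0);out.append(('OK' if c<1e-6 else 'x %.3f'%c,np.round(q).astype(int).tolist()))
    print('grasp',tilt,h,out)
  for h in (10,29.3,45):
    out=[]
    for p in (cab(.063,0,.068),cab(.063,0,.09),cab(-.06,0,.09),cab(-.06,0,.37)):
      q,c=IK(pose(p,h,tilt),K,q0);out.append(('OK' if c<1e-6 else 'x %.3f'%c,np.round(q).astype(int).tolist()))
    print('place',tilt,h,out)
E
```

```text
grasp 50 -40 [('x 0.017', [-25, 12, -37, -96, -1, 173]), ('x 0.037', [-24, -3, -44, -98, -1, 173]), ('OK', [11, -16, -53, 53, -39, 1])]
grasp 50 -22 [('x 0.001', [-21, 12, -37, -84, -1, 173]), ('x 0.015', [-21, -4, -44, -84, -1, 173]), ('OK', [6, -19, -52, 41, -27, 30])]
grasp 50 0 [('x 0.000', [-23, 13, -34, -65, -16, 173]), ('OK', [-17, -2, -42, -45, -16, 147]), ('OK', [-3, -16, -34, -3, -32, 95])]
grasp 50 20 [('x 0.008', [-24, 15, -30, -51, -28, 173]), ('x 0.002', [-31, 5, -31, -47, -39, 173]), ('OK', [-21, -8, -17, -32, -54, 144])]
place 50 10 [('x 0.011', [18, 18, -26, -90, -1, 173]), ('x 0.015', [18, 16, -26, -90, -1, 173]), ('x 0.008', [16, 7, -37, -88, -1, 173]), ('OK', [47, -19, -50, 44, -34, 22])]
place 50 29.3 [('x 0.000', [31, 18, -31, -41, -1, 131]), ('x 0.001', [32, 16, -33, -34, -1, 122]), ('x 0.000', [30, 7, -42, -44, -1, 134]), ('OK', [41, -19, -41, 15, -30, 67])]
place 50 45 [('OK', [18, 19, -22, -56, -20, 166]), ('OK', [20, 17, -23, -52, -20, 159]), ('OK', [13, 9, -33, -59, -24, 172]), ('OK', [28, -14, -25, -16, -42, 115])]
grasp 60 -40 [('x 0.034', [-3, 13, -58, 
[... 1244 characters left out ...]
, 13, -45, -3, -12, 95]), ('OK', [-2, 0, -43, -2, -27, 93]), ('OK', [-2, -7, -21, -1, -57, 92])]
grasp 70 20 [('OK', [-10, 15, -33, -23, -26, 139]), ('OK', [-12, 4, -32, -17, -38, 134]), ('OK', [-8, -4, -14, -11, -63, 122])]
place 70 10 [('OK', [27, 18, -51, 71, -6, 3]), ('OK', [36, 17, -44, 40, -14, 26]), ('x 0.000', [35, 7, -58, 45, -11, 21]), ('OK', [44, -9, -25, 13, -58, 51])]
place 70 29.3 [('OK', [36, 20, -35, 9, -15, 75]), ('OK', [36, 18, -34, 7, -19, 77]), ('OK', [38, 8, -50, 14, -12, 68]), ('OK', [39, -9, -21, 4, -58, 79])]
place 70 45 [('OK', [32, 21, -26, -10, -25, 111]), ('OK', [32, 19, -25, -9, -27, 110]), ('OK', [33, 9, -39, -10, -23, 111]), ('OK', [34, -7, -16, -4, -61, 103])]
```

Run:
```python
from kin import *
q0=np.array([25,15,-30,-40,-20,140.])
g=np.stack(np.meshgrid([-.039,.039],np.linspace(-.0965,.0965,9),-np.linspace(.047,.25,30),indexing='ij'),-1).reshape(-1,3)
gf=np.stack(np.meshgrid([-.0095,.0095],[-.065,.065],[-.047,.019],indexing='ij'),-1).reshape(-1,3)
c,s=np.cos(np.radians(CY)),np.sin(np.radians(CY))
def tocab(P):
    d=P[:,:2]-CO;return np.c_[c*d[:,0]+s*d[:,1],-s*d[:,0]+c*d[:,1],P[:,2]]
zg=.042
for tilt in (50,54,58):
  for h in (34,40,46):
    x,y=.05,.02
    X=pose(cab(x,y,.018+zg+.018),h,tilt)
    Q=tocab(np.r_[g,gf]@X[:3,:3].T+X[:3,3]);I=Q[Q[:,0]>0]
    out=[]
    for p in (cab(x,y,.018+zg),cab(x,y,.018+zg+.018),cab(-.06,y,.018+zg+.018),cab(-.06,y,.35)):
      q,e=IK(pose(p,h,tilt),K,q0);out.append(('OK' if e<1e-6 else 'x %.3f'%e,np.round(q).astype(int).tolist()))
    print(tilt,h,'zmax %.3f ymin %.3f ymax %.3f'%(I[:,2].max(),I[:,1].min(),I[:,1].max()),out)
  for h in (0,6,12):
    out=[]
    for back,dz in ((0,0),(.10,0),(0,.3)):
      X=pose([.4875,-.2045,zg+dz],h,tilt);X[:3,3]-=back*X[:3,2]
      q,e=IK(X,K,q0);out.append(('OK' if e<1e-6 else 'x %.3f'%e,np.round(q).astype(int).tolist()))
    print('grasp',tilt,h,out)
```

```text
50 34 zmax 0.203 ymin -0.081 ymax 0.116 [('OK', [29, 18, -29, -49, -4, 143]), ('OK', [33, 16, -33, -37, -1, 128]), ('OK', [26, 8, -39, -55, -6, 151]), ('OK', [42, -19, -41, 11, -28, 74])]
50 40 zmax 0.220 ymin -0.088 ymax 0.115 [('OK', [23, 18, -26, -57, -13, 160]), ('OK', [25, 16, -27, -51, -12, 152]), ('OK', [18, 9, -35, -61, -16, 167]), ('OK', [38, -17, -35, -3, -32, 94])]
50 46 zmax 0.230 ymin -0.095 ymax 0.112 [('OK', [19, 19, -24, -59, -20, 169]), ('OK', [20, 17, -24, -55, -20, 164]), ('x 0.000', [15, 10, -34, -60, -22, 173]), ('OK', [31, -15, -28, -15, -38, 113])]
grasp 50 0 [('x 0.001', [-23, 14, -34, -66, -15, 173]), ('OK', [-19, -1, -42, -48, -17, 152]), ('OK', [-3, -16, -35, -3, -31, 95])]
grasp 50 6 [('x 0.002', [-23, 14, -33, -61, -19, 173]), ('OK', [-28, 1, -37, -54, -27, 168]), ('OK', [-9, -14, -28, -16, -38, 114])]
grasp 50 12 [('x 0.004', [-24, 15, -32, -56, -23, 173]), ('x 0.000', [-31, 3, -35, -52, -33, 173]), ('OK', [-15, -11, -23, -25, -44, 130])]
54 34 zmax 0.224 ymin -0.081 ymax 0.116 [('x 0.000', [35, 18, -35, -27, -1, 116]), ('x 0.000', [36, 16, -37, -21, -1,
[... 1118 characters left out ...]
 -25, -8, 120]), ('OK', [34, 16, -33, -20, -9, 115]), ('OK', [35, 8, -44, -25, -7, 119]), ('OK', [38, -14, -29, -2, -43, 93])]
58 46 zmax 0.281 ymin -0.096 ymax 0.115 [('OK', [29, 19, -27, -34, -16, 138]), ('OK', [30, 17, -27, -31, -17, 134]), ('OK', [28, 9, -37, -36, -16, 141]), ('OK', [34, -12, -25, -9, -46, 106])]
grasp 58 0 [('OK', [-10, 13, -39, -40, -9, 139]), ('OK', [-4, -2, -51, -11, -10, 104]), ('OK', [-2, -13, -30, -2, -41, 93])]
grasp 58 6 [('OK', [-16, 14, -35, -46, -16, 154]), ('OK', [-13, 0, -41, -29, -21, 133]), ('OK', [-6, -12, -26, -9, -45, 107])]
grasp 58 12 [('OK', [-20, 15, -32, -48, -22, 164]), ('OK', [-19, 2, -36, -35, -29, 149]), ('OK', [-10, -10, -22, -16, -49, 120])]
```

```bash
cat >> kin.py <<'E'
def dense(*targets,q0,T,v=3.,w=5.):
    "check joint continuity along plan"
    q=np.array(q0,float);mx=0
    for X in targets:
        D=np.linalg.inv(T)@X;a=np.degrees(Ro.from_matrix(D[:3,:3]).magnitude())
        n=int(max(1,np.ceil(max(np.linalg.norm(D[:3,3])*100/v,a/w))));L=logm(D)
        for i in range(1,n+1):
            r,e=IK(T@np.real(expm(L*i/n)),K,q)
            dq=np.abs(r-q).max();mx=max(mx,dq)
            if e>1e-6: print('unreach',i,n,e)
            q=r
        print('seg',n,np.round(q,0).astype(int).tolist(),'max dq/row %.1f'%mx);mx=0;T=X
E
python3 - <<'E'
from kin import *
zg=.042;tl=55;h=4
U=pose([.46,-.2045,.33],h,tl)
G=pose([.4875,-.2045,zg],h,tl);P=G.copy();P[:3,3]-=.10*P[:3,2]
W=[U,P,G]
q=get_obs()['joint_pos']
plan(*W,v=2.,w=4);dense(*W,q0=q,T=cur(),v=2.,w=4)
L=pose([.4875,-.2045,.35],h,tl); A=pose(cab(-.06,.01,.35),41,tl);A0=pose(cab(-.06,.01,.078),41,tl);C=pose(cab(.05,.01,.078),41,tl);E=pose(cab(.05,.01,.061),41,tl)
W=[L,A,A0,C,E]
plan(*W,T=G,v=2.,w=4);dense(*W,q0=[-22,14,-34,-58,-17,168],T=G,v=2,w=4)
E
```

```text
7 x [0.86, -0.19, -1.02, 1.7, 0.23, -3.07]
11 x [-1.3, 0.02, 1.38, 0.0, -0.0, -0.0]
6 x [0.0, 0.0, 1.67, 0.0, -0.0, -0.0]
seg 7 [-6, -15, -31, -9, -40, 105] max dq/row 10.6
seg 11 [-15, -1, -42, -35, -19, 139] max dq/row 6.9
seg 6 [-20, 14, -34, -56, -16, 164] max dq/row 4.4
16 x [1.1, -0.0, -1.58, 0.0, -0.0, -0.0]
18 x [0.68, -1.81, 0.47, 1.18, 0.0, -1.68]
14 x [-1.11, 0.0, 1.59, -0.0, 0.0, -0.0]
6 x [1.47, 0.37, 1.03, -0.0, 0.0, -0.0]
1 x [-0.98, -0.0, 1.39, -0.0, 0.0, -0.0]
seg 16 [-6, -13, -28, -8, -41, 104] max dq/row 11.9
seg 18 [35, -14, -29, -5, -40, 99] max dq/row 2.3
seg 14 [26, 9, -38, -42, -13, 144] max dq/row 9.0
seg 6 [29, 17, -29, -34, -12, 133] max dq/row 1.7
seg 1 [28, 18, -28, -39, -12, 139] max dq/row 5.4
```

Emit:
play_rows --pt "0.86 -0.19 -1.02 1.7 0.23 -3.07" --pt "0.86 -0.19 -1.02 1.7 0.23 -3.07" --pt "0.86 -0.19 -1.02 1.7 0.23 -3.07" --pt "0.86 -0.19 -1.02 1.7 0.23 -3.07" --pt "0.86 -0.19 -1.02 1.7 0.23 -3.07" --pt "0.86 -0.19 -1.02 1.7 0.23 -3.07" --pt "0.86 -0.19 -1.02 1.7 0.23 -3.07" --pt "0 0 0 0 0 0" --pt "-1.3 0 1.4 0 0 0" --pt "-1.3 0 1.4 0 0 0" --pt "-1.3 0 1.4 0 0 0" --pt "-1.3 0 1.4 0 0 0" --pt "-1.3 0 1.4 0 0 0" --pt "-1.3 0 1.4 0 0 0" --pt "-1.3 0 1.4 0 0 0" --pt "-1.3 0 1.4 0 0 0" --pt "0 0 0 0 0 0"

```text
clock: 6.47
tool_pos: [0.4367, -0.2036, 0.1737]
orientation: [-179.7, -34.7, 3.8]
force: [-0.6, -0.8, -0.4]
opening: 0.0877
gripper_force: 0.0
```

Run:
```python
from kin import *
zg=.042;tl=55;h=4
s=snap('wrist','w3'); pts('wrist',['amber_bottle'])
s=snap('scene'); pts('scene',['amber_bottle'])
G=pose([.4875,-.2045,zg],h,tl);P=G.copy();P[:3,3]-=.10*P[:3,2]
q=get_obs()['joint_pos'];print(np.round(q,1))
plan(P,G,v=1.5);dense(P,G,q0=q,T=cur(),v=1.5)
```

```text
wrist amber_bottle [([0.5801, -0.1291, 0.0025], 0.92), ([0.7323, -0.4269, -0.0002], 0.77), ([0.4849, -0.2083, -0.0015], 0.62)]
scene amber_bottle [([0.4866, -0.2054, 0.0016], 0.96), ([0.5803, -0.1251, 0.0024], 0.83), ([0.7272, -0.4337, -0.0009], 0.66)]
[ -9.2  -7.  -42.2 -20.8 -21.7 120.3]
4 x [-0.99, 0.07, 0.99, -0.0, -0.02, 0.0]
7 x [0.0, 0.0, 1.43, 0.0, -0.0, -0.0]
seg 4 [-15, -1, -42, -35, -19, 139] max dq/row 5.4
seg 7 [-20, 14, -34, -56, -16, 164] max dq/row 3.8
```

View pics/w3.png

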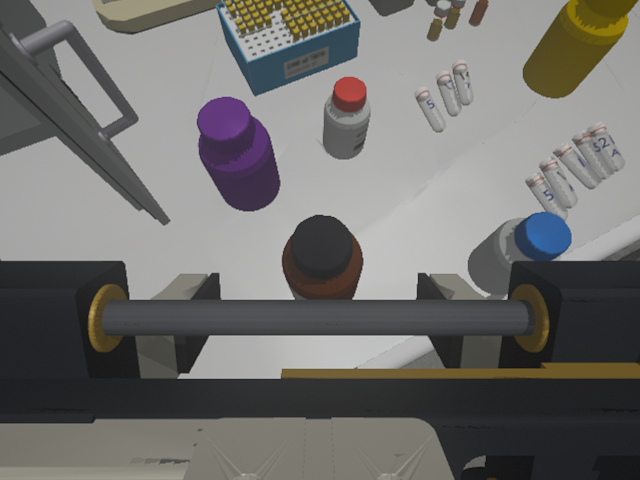

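The bottle is centred between the fingers: the amber cap is at (322,245), with purple well left at (240,150) and the blue cap right at (540,235). A low grasp would run the cap into the palm, so I'll grasp higher and set back by 10 mm.

Run:
```python
from kin import *
zg=.062;tl=55;h=4
G=pose([.477,-.206,zg],h,tl);P=G.copy();P[:3,3]-=.09*P[:3,2]
q=get_obs()['joint_pos']
plan(P,G,v=1.5);dense(P,G,q0=q,T=cur(),v=1.5)
g=np.stack(np.meshgrid([-.039,.039],np.linspace(-.0965,.0965,9),-np.linspace(.047,.25,30),indexing='ij'),-1).reshape(-1,3)
c,s=np.cos(np.radians(CY)),np.sin(np.radians(CY))
for h in (36,40):
    b=cab(.048,.01,.018+zg+.016)-.01*np.array([np.cos(np.radians(h)),np.sin(np.radians(h)),0])
    X=pose(b,h,tl);Q=g@X[:3,:3].T+X[:3,3];d=Q[:,:2]-CO;x=c*d[:,0]+s*d[:,1];y=-s*d[:,0]+c*d[:,1];m=x>0
    print(h,Q[m,2].max(),y[m].min(),y[m].max())
```

```text
4 x [-0.92, 0.09, 0.68, -0.0, -0.02, 0.0]
7 x [0.0, 0.0, 1.29, 0.0, -0.0, -0.0]
seg 4 [-14, -3, -42, -32, -20, 135] max dq/row 4.3
seg 7 [-18, 11, -36, -50, -16, 158] max dq/row 3.4
36 0.23141246312957167 -0.09251530602655621 0.10525631162505318
40 0.24288059174961754 -0.09693441003742889 0.10389172923372192
```

Emit:
play_rows --pt "-0.92 0.09 0.68 0 0 0" --pt "-0.92 0.09 0.68 0 0 0" --pt "-0.92 0.09 0.68 0 0 0" --pt "-0.92 0.09 0.68 0 0 0" --pt "0 0 1.3 0 0 0" --pt "0 0 1.3 0 0 0" --pt "0 0 1.3 0 0 0" --pt "0 0 1.3 0 0 0" --pt "0 0 1.3 0 0 0" --pt "0 0 1.3 0 0 0" --pt "0 0 1.2 0 0 0" --pt "0 0 0 0 0 0"

```text
clock: 7.67
tool_pos: [0.4778, -0.2066, 0.0605]
orientation: [-179.9, -35.0, 3.9]
force: [-0.4, -0.2, -0.1]
opening: 0.0878
gripper_force: 0.0
```

Emit:
play_rows --pt "0 0 0 0 0 0" --pt "0 0 0 0 0 0" --pt "0 0 0 0 0 0" --pt "0 0 0 0 0 0" --pt "0 0 0 0 0 0" --pt "0 0 0 0 0 0" --pt "0 0 0 0 0 0" --pt "0 0 0 0 0 0" --pt "0 0 0 0 0 0" --pt "0 0 0 0 0 0" --grip 4.5

```text
clock: 8.5
tool_pos: [0.4767, -0.2065, 0.0615]
orientation: [-180.0, -35.1, 4.0]
force: [-2.4, 2.7, 7.2]
opening: 0.0564
gripper_force: 30.0
```

Run:
```python
from kin import *
zg=.062;tl=55;h=4
q=get_obs()['joint_pos'];p=get_obs()['tool_pos']
L=pose([p[0],p[1],.37],h,tl)
def t(x,z,h=40): return pose(cab(x,.01,z)-.01*np.array([np.cos(np.radians(h)),np.sin(np.radians(h)),0]),h,tl)
W=[L,t(-.06,.37)]
plan(*W,v=1.6,w=4);dense(*W,q0=q,T=cur(),v=1.6,w=4)
```

```text
20 x [0.89, -0.0, -1.26, 0.0, -0.0, -0.0]
22 x [0.55, -1.46, 0.39, 0.94, -0.0, -1.34]
seg 20 [-6, -15, -26, -8, -45, 104] max dq/row 6.3
seg 22 [36, -16, -29, -4, -43, 96] max dq/row 1.9
```

Emit:
play_rows --pt "0.89 0 -1.26 0 0 0" --pt "0.89 0 -1.26 0 0 0" --pt "0.89 0 -1.26 0 0 0" --pt "0 0 0 0 0 0" --pt "0 0 0 0 0 0"

```text
clock: 8.92
tool_pos: [0.4764, -0.2059, 0.1075]
orientation: [180.0, -35.1, 4.0]
force: [0.2, -0.4, -1.8]
opening: 0.0565
gripper_force: 29.9
```

Run:
```python
from kin import *
s=snap('scene');f=s['frame'];print(np.round(get_obs()['force'],1))
c=cv2.resize(f[230:390,220:420],None,fx=3,fy=3)
w=cv2.resize(snap('wrist')['frame'][150:400,120:520],(600,375))
cv2.imwrite('pics/g1.png',np.vstack([c[:,:,::-1][:225+255//1][:],])[:480]);cv2.imwrite('pics/g1.png',c[:,:,::-1])
```

```text
[-0.3  0.6 -1.3]
```

View pics/g1.png

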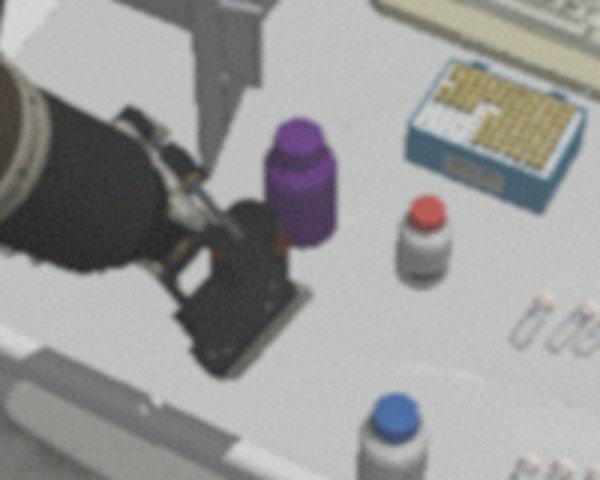

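The bottle is lifted and held, with its cap at (250,215) in the crop. The purple bottle is still standing at (300,190). Next I'll raise it and swing it over the leaf.

Emit:
play_rows --pt "0.89 0 -1.26 0 0 0" --pt "0.89 0 -1.26 0 0 0" --pt "0.89 0 -1.26 0 0 0" --pt "0.89 0 -1.26 0 0 0" --pt "0.89 0 -1.26 0 0 0" --pt "0.89 0 -1.26 0 0 0" --pt "0.89 0 -1.26 0 0 0" --pt "0.89 0 -1.26 0 0 0" --pt "0.89 0 -1.26 0 0 0" --pt "0.89 0 -1.26 0 0 0" --pt "0.89 0 -1.26 0 0 0" --pt "0.89 0 -1.26 0 0 0" --pt "0.89 0 -1.26 0 0 0" --pt "0.89 0 -1.26 0 0 0" --pt "0.89 0 -1.26 0 0 0" --pt "0.89 0 -1.26 0 0 0" --pt "0.89 0 -1.26 0 0 0" --pt "0 0 0 0 0 0"

```text
clock: 10.52
tool_pos: [0.4785, -0.207, 0.3717]
orientation: [180.0, -35.2, 4.0]
force: [0.8, -0.6, -0.1]
opening: 0.0561
gripper_force: 29.9
```

Emit:
play_rows --pt "0.61 -1.61 0.43 1.03 0 -1.47" --pt "0.61 -1.61 0.43 1.03 0 -1.47" --pt "0.61 -1.61 0.43 1.03 0 -1.47" --pt "0.61 -1.61 0.43 1.03 0 -1.47" --pt "0.61 -1.61 0.43 1.03 0 -1.47" --pt "0.61 -1.61 0.43 1.03 0 -1.47" --pt "0.61 -1.61 0.43 1.03 0 -1.47" --pt "0.61 -1.61 0.43 1.03 0 -1.47" --pt "0.61 -1.61 0.43 1.03 0 -1.47" --pt "0.61 -1.61 0.43 1.03 0 -1.47" --pt "0.61 -1.61 0.43 1.03 0 -1.47" --pt "0.61 -1.61 0.43 1.03 0 -1.47" --pt "0.61 -1.61 0.43 1.03 0 -1.47" --pt "0.61 -1.61 0.43 1.03 0 -1.47" --pt "0.61 -1.61 0.43 1.03 0 -1.47" --pt "0.61 -1.61 0.43 1.03 0 -1.47" --pt "0.61 -1.61 0.43 1.03 0 -1.47" --pt "0.61 -1.61 0.43 1.03 0 -1.47" --pt "0.61 -1.61 0.43 1.03 0 -1.47" --pt "0.61 -1.61 0.43 1.03 0 -1.47"

```text
clock: 12.18
tool_pos: [0.5004, 0.1425, 0.3668]
orientation: [-179.9, -34.9, 39.9]
force: [-0.6, -0.1, -1.6]
opening: 0.0565
gripper_force: 29.9
```

Run:
```python
from kin import *
tl=55;q=get_obs()['joint_pos'];print(np.round(q,1),get_obs()['tool_pos'])
for c in('scene','top'):
    snap(c,'m_'+c); pts(c,['rebated_leaf_hinge','flanged_leaf_hinge','cabinet','rebated_leaf_face','flanged_leaf_face','bottle_place'])
def t(x,z,h=40): return pose(cab(x,.01,z)-.01*np.array([np.cos(np.radians(h)),np.sin(np.radians(h)),0]),h,tl)
W=[t(-.06,.37),t(-.06,.098),t(.048,.098),t(.048,.081)]
plan(*W,v=1.8,w=4);dense(*W,q0=q,T=cur(),v=1.8,w=4)
```

```text
[ 35.6 -15.8 -28.8  -3.8 -42.3  96.3] [0.50039114 0.14250874 0.36682342]
scene rebated_leaf_hinge [([0.4938, 0.2861, 0.229], 0.57)]
scene flanged_leaf_hinge [([0.6318, 0.0467, 0.2313], 0.98)]
scene cabinet [([0.5655, 0.1659, 0.0008], 0.59), ([0.398, 0.2857, 0.2337], 0.22)]
scene rebated_leaf_face [([0.4008, 0.286, 0.2349], 0.96), ([0.5105, 0.1482, 0.3063], 0.3)]
scene flanged_leaf_face [([0.5742, -0.0265, 0.2319], 0.64), ([0.6349, -0.2133, 0.0038], 0.39), ([0.3993, 0.2846, 0.2334], 0.33)]
scene bottle_place [([0.6218, 0.2026, 0.0191], 0.79)]
top rebated_leaf_hinge [([0.4995, 0.2849, 0.2317], 0.72), ([0.3973, 0.2875, 0.2344], 0.3)]
top flanged_leaf_hinge [([0.6276, 0.0531, 0.2329], 0.86), ([0.3963, 0.2886, 0.231], 0.53)]
top cabinet [([0.5652, 0.166, 0.0016], 0.95)]
top rebated_leaf_face [([0.3988, 0.2921, 0.2343], 0.6)]
top flanged_leaf_face [([0.5729, -0.0231, 0.2334], 0.58)]
top bottle_place [([0.6155, 0.2007, 0.0139], 0.82), ([0.5137, -0.3551, -0.0039], 0.22)]
1 x [-0.16, -0.13, -0.23, 0.09, -0.04, -0.14]
16 x [-0.98, 0.0, 1.39, -0.0, 0.0, 0.0]
7 x [1.24, 0.29, 0.87, -0.0, 0.0, 0.0]
1 x [-0.98, 0.0, 1.39, -0.0, 0.0, 0.0]
seg 1 [36, -16, -29, -4, -43, 96] max dq/row 0.4
seg 16 [30, 5, -41, -34, -11, 132] max dq/row 8.2
seg 7 [31, 14, -32, -28, -11, 125] max dq/row 1.4
seg 1 [30, 15, -31, -33, -11, 131] max dq/row 5.4
```

View pics/m_scene.png

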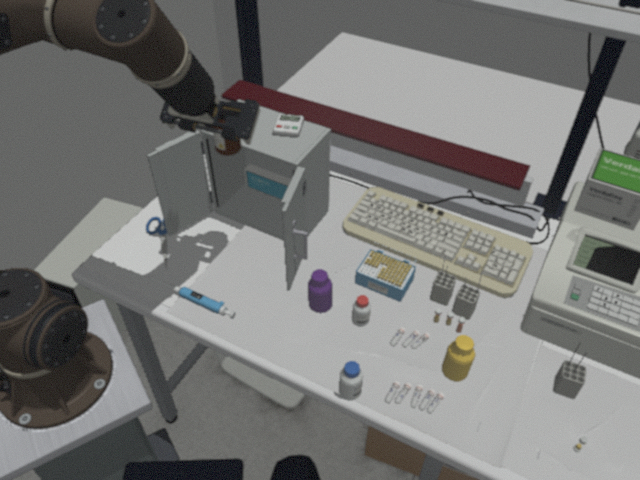

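The bottle hangs at about (228,143) in front of the cabinet mouth, and both leaves are untouched. I'll descend now.

Emit:
play_rows --pt "-0.98 -0.1 1.39 0 0 -0.1" --pt "-0.98 0 1.39 0 0 0" --pt "-0.98 0 1.39 0 0 0" --pt "-0.98 0 1.39 0 0 0" --pt "-0.98 0 1.39 0 0 0" --pt "-0.98 0 1.39 0 0 0" --pt "-0.98 0 1.39 0 0 0" --pt "-0.98 0 1.39 0 0 0" --pt "-0.98 0 1.39 0 0 0" --pt "-0.98 0 1.39 0 0 0" --pt "-0.98 0 1.39 0 0 0" --pt "-0.98 0 1.39 0 0 0" --pt "-0.98 0 1.39 0 0 0" --pt "-0.98 0 1.39 0 0 0" --pt "-0.98 0 1.39 0 0 0" --pt "-0.9 0 1.28 0 0 0" --pt "0 0 0 0 0 0"

```text
clock: 14.3
tool_pos: [0.4996, 0.1418, 0.0958]
orientation: [-180.0, -34.9, 39.9]
force: [1.2, -0.8, -0.8]
opening: 0.0561
gripper_force: 29.9
```

Run:
```python
from kin import *
tl=55;o=get_obs();q=o['joint_pos'];print(np.round(q,1),o['tool_pos'],o['orientation'],o['force'],o['opening'])
s=snap('scene');cv2.imwrite('pics/d1.png',cv2.resize(s['frame'][90:290,130:360],None,fx=3,fy=3)[:,:,::-1])
def t(x,z,h=40): return pose(cab(x,.01,z)-.01*np.array([np.cos(np.radians(h)),np.sin(np.radians(h)),0]),h,tl)
W=[t(.048,.098),t(.048,.081)]
plan(*W,v=1.5,w=4);dense(*W,q0=q,T=cur(),v=1.5,w=4)
```

```text
[ 29.9   5.5 -41.1 -32.4 -10.7 130.1] [0.49957723 0.14182955 0.09581324] [-179.97015309  -34.85374109   39.86078057] [ 1.1702749  -0.78841995 -0.75433431] 0.05613947735868718
8 x [1.07, 0.23, 0.74, 0.01, 0.01, -0.02]
2 x [-0.49, 0.0, 0.7, -0.0, 0.0, 0.0]
seg 8 [31, 14, -32, -28, -11, 125] max dq/row 1.2
seg 2 [30, 15, -31, -33, -11, 131] max dq/row 2.8
```

View pics/d1.png

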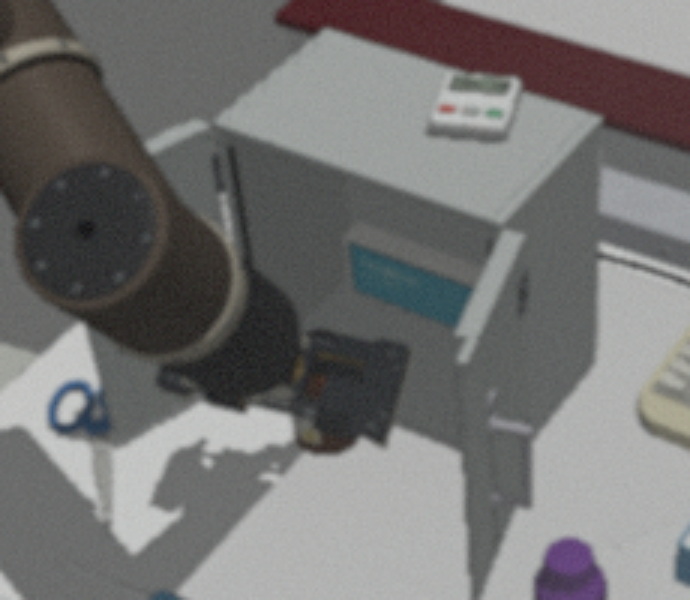

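The bottle is upright between the leaves at about (325,435) in the crop, with the mouth clear. I'll carry it in over the lip.

Emit:
play_rows --pt "0.2 0 -0.3 0 0 0" --pt "1.07 0.23 0.74 0 0 0" --pt "1.07 0.23 0.74 0 0 0" --pt "1.07 0.23 0.74 0 0 0" --pt "1.07 0.23 0.74 0 0 0" --pt "0 0 0 0 0 0"

```text
clock: 14.85
tool_pos: [0.5489, 0.1702, 0.1031]
orientation: [179.8, -35.1, 40.1]
force: [0.7, -0.5, -0.8]
opening: 0.0562
gripper_force: 29.9
```

Emit:
play_rows --pt "1.07 0.23 0.74 0 0 0" --pt "1.07 0.23 0.74 0 0 0" --pt "1.07 0.23 0.74 0 0 0" --pt "1.07 0.23 0.74 0 0 0" --pt "0 0 0 0 0 0"

```text
clock: 15.27
tool_pos: [0.5945, 0.1963, 0.103]
orientation: [179.9, -35.1, 40.1]
force: [0.5, 0.0, -1.2]
opening: 0.0562
gripper_force: 29.9
```

Emit:
play_rows --pt "-0.49 0 0.7 0 0 0" --pt "-0.33 0 0.47 0 0 0" --pt "0 0 0 0 0 0" --pt "0 0 0 0 0 0"

```text
clock: 15.6
tool_pos: [0.5919, 0.1946, 0.088]
orientation: [179.9, -35.0, 40.0]
force: [0.1, 0.7, -2.1]
opening: 0.056
gripper_force: 29.9
```

Emit:
play_rows --pt "-0.17 0 0.25 0 0 0" --pt "-0.17 0 0.25 0 0 0" --pt "0 0 0 0 0 0" --pt "0 0 0 0 0 0"

```text
clock: 15.93
tool_pos: [0.5917, 0.1946, 0.0823]
orientation: [179.9, -35.0, 40.0]
force: [-0.2, -0.0, -1.2]
opening: 0.0564
gripper_force: 29.9
```

Emit:
play_rows --pt "-0.11 0 0.16 0 0 0" --pt "0 0 0 0 0 0" --pt "0 0 0 0 0 0"

```text
clock: 16.18
tool_pos: [0.5917, 0.1947, 0.0804]
orientation: [179.9, -35.0, 40.0]
force: [0.2, 0.1, -1.5]
opening: 0.056
gripper_force: 29.9
```

Emit:
play_rows --pt "-0.06 0 0.08 0 0 0" --pt "0 0 0 0 0 0" --pt "0 0 0 0 0 0"

```text
clock: 16.43
tool_pos: [0.5918, 0.1947, 0.0796]
orientation: [179.9, -35.1, 40.0]
force: [-0.1, -0.1, -0.5]
opening: 0.0561
gripper_force: 29.9
```

Emit:
play_rows --pt "-0.06 0 0.08 0 0 0" --pt "0 0 0 0 0 0" --pt "0 0 0 0 0 0"

```text
clock: 16.68
tool_pos: [0.5924, 0.1952, 0.0795]
orientation: [179.9, -35.2, 40.0]
force: [-2.3, 1.1, 5.8]
opening: 0.0561
gripper_force: 30.0
```

Floor contact is made (5.8 N up), so I'll release.

Emit:
play_rows --pt "0 0 0 0 0 0" --pt "0 0 0 0 0 0" --pt "0 0 0 0 0 0" --pt "0 0 0 0 0 0" --pt "0 0 0 0 0 0" --pt "0 0 0 0 0 0" --grip 8.76

```text
clock: 17.18
tool_pos: [0.5915, 0.1945, 0.0782]
orientation: [179.9, -35.0, 40.0]
force: [0.4, 0.1, -0.2]
opening: 0.0861
gripper_force: 0.0
```

Run:
```python
from kin import *
o=get_obs();q=o['joint_pos'];print(np.round(q,1))
T=cur();A=T.copy();A[:3,3]-=.16*T[:3,2]*np.array([1,1,0])/np.hypot(*T[:2,2]); A[2,3]+=.05
B2=T.copy();B2[:3,3]-=.03*T[:3,2]
U=A.copy();U[2,3]=.40
W=[B2,A,U];plan(*W,v=1.8);dense(*W,q0=q,T=T,v=1.8)
```

```text
[ 29.9  15.5 -30.8 -32.3 -10.7 130.1]
2 x [-0.0, 0.0, -1.5, 0.0, -0.0, -0.0]
9 x [-1.14, -0.0, -1.14, 0.0, -0.0, -0.0]
16 x [0.97, 0.0, -1.39, 0.0, -0.0, -0.0]
seg 2 [31, 12, -33, -28, -11, 125] max dq/row 2.9
seg 9 [24, -2, -43, -31, -17, 133] max dq/row 1.6
seg 16 [30, -20, -26, -7, -50, 103] max dq/row 6.1
```

Emit:
play_rows --pt "0 0 -1.5 0 0 0" --pt "0 0 -1.5 0 0 0" --pt "-1.14 0 -1.14 0 0 0" --pt "-1.14 0 -1.14 0 0 0" --pt "-1.14 0 -1.14 0 0 0" --pt "-1.14 0 -1.14 0 0 0" --pt "-1.14 0 -1.14 0 0 0" --pt "-1.14 0 -1.14 0 0 0" --pt "-1.14 0 -1.14 0 0 0" --pt "-1.14 0 -1.14 0 0 0" --pt "-1.14 0 -1.14 0 0 0"

```text
clock: 18.1
tool_pos: [0.4672, 0.0912, 0.1278]
orientation: [180.0, -35.0, 40.0]
force: [0.5, 0.5, 0.4]
opening: 0.0874
gripper_force: 0.0
```

Emit:
play_rows --pt "0.97 0 -1.39 0 0 0" --pt "0.97 0 -1.39 0 0 0" --pt "0.97 0 -1.39 0 0 0" --pt "0.97 0 -1.39 0 0 0" --pt "0.97 0 -1.39 0 0 0" --pt "0.97 0 -1.39 0 0 0" --pt "0.97 0 -1.39 0 0 0" --pt "0.97 0 -1.39 0 0 0" --pt "0.97 0 -1.39 0 0 0" --pt "0.97 0 -1.39 0 0 0" --pt "0.97 0 -1.39 0 0 0" --pt "0.97 0 -1.39 0 0 0" --pt "0.97 0 -1.39 0 0 0" --pt "0.97 0 -1.39 0 0 0" --pt "0.97 0 -1.39 0 0 0" --pt "0.97 0 -1.39 0 0 0" --pt "0 0 0 0 0 0" --grip 0

```text
clock: 19.52
tool_pos: [0.4684, 0.0918, 0.4026]
orientation: [179.8, -35.3, 40.1]
force: [0.6, 0.5, 0.5]
opening: 0.0004
gripper_force: 0.0
```

Run:
```python
from kin import *
o=get_obs();q=o['joint_pos'];print(np.round(q,1),np.round(o['tool_pos'],3),o['opening'])
s=snap('scene'); pts('scene',['amber_bottle','rebated_leaf_hinge','rebated_leaf_face','flanged_leaf_face'])
cv2.imwrite('pics/r1.png',cv2.resize(s['frame'][90:290,130:360],None,fx=3,fy=3)[:,:,::-1])
snap('wrist');pts('wrist',['amber_bottle'])
HR=np.array([.4966,.286])
def rl(th,x,y,z,flip=False):
    "tool down, at leaf coords (x,y) of rebated leaf open by th rad; tool x along leaf inward"
    a=np.radians(CY)-th;p=HR+np.array([np.cos(a)*x-np.sin(a)*y,np.sin(a)*x+np.cos(a)*y])
    return pose([p[0],p[1],z],np.degrees(a),90,flip)
for f in (0,1):
  for th in (1.86,1,0): 
    r=IK(rl(th,-.04,-.095,.252,f),K,q);print(f,th,np.round(r[0]),r[1])
```

```text
[ 30.  -20.7 -25.8  -7.3 -50.2 103. ] [0.468 0.092 0.403] 0.00035813809022081463
scene amber_bottle [([0.5809, -0.1238, 0.0006], 0.77), ([0.7287, -0.4327, -0.0], 0.73), ([0.6011, 0.2042, 0.0181], 0.71)]
scene rebated_leaf_hinge [([0.4931, 0.2879, 0.2292], 0.95)]
scene rebated_leaf_face []
scene flanged_leaf_face [([0.575, -0.0251, 0.2351], 0.67)]
wrist amber_bottle []
0 1.86 [ 60.   3. -21.   0. -66. -48.] 2.939765143956372e-23
0 1 [ 52.   1. -24.   0. -66.  10.] 6.1025997998240365e-27
0 0 [ 41.   8. -16.   0. -66.  79.] 1.3685017970054867e-27
1 1.86 [ 60.   3. -21.   0. -66. 132.] 1.405019814406971e-17
1 1 [ 59.  -2. -31.   9. -61. 173.] 0.015328287842646969
1 0 [  41.    8.  -16.   -0.  -66. -101.] 1.219044757412235e-22
```

View pics/r1.png

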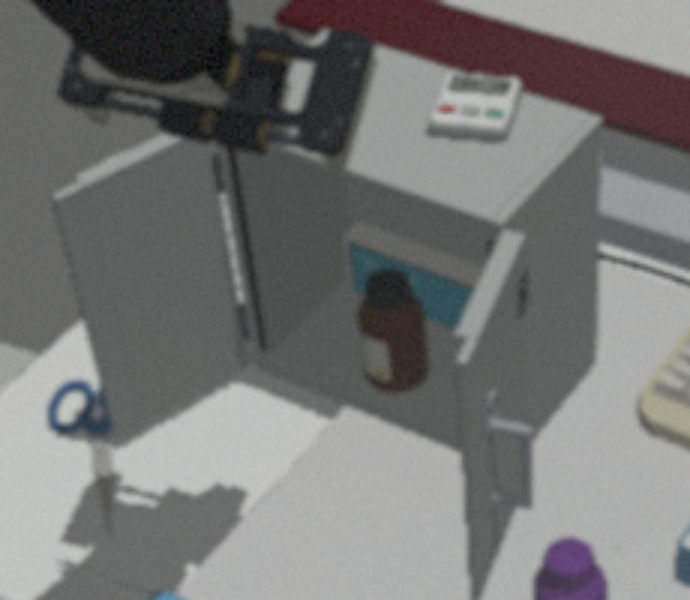

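The bottle stands upright inside at crop (392,335). It is well clear of the lip and carton, at about cabinet x = 51, y = 13 mm. Next is the rebated leaf.

```bash
cat >> kin.py <<'E'
HR=np.array([.4966,.286]);HF=np.array([.6293,.050])
def rl(th,x,y,z,flip=False):
    a=np.radians(CY)-th;p=HR+np.array([np.cos(a)*x-np.sin(a)*y,np.sin(a)*x+np.cos(a)*y])
    return pose([p[0],p[1],z],np.degrees(a),90,flip)
def fl(th,x,y,z):
    a=np.radians(CY)+th;p=HF+np.array([np.cos(a)*x-np.sin(a)*y,np.sin(a)*x+np.cos(a)*y])
    return pose([p[0],p[1],z],np.degrees(a)+180,90) # tool x = leaf outward
E
python3 - <<'E'
from kin import *
o=get_obs();q=o['joint_pos']
W=[pose([.44,.15,.40],0,90),rl(1.86,-.065,-.095,.37),rl(1.86,-.065,-.095,.252),rl(1.86,-.034,-.095,.252)]
plan(*W,w=5);dense(*W,q0=q,T=cur())
print([np.round(w[:3,3],3).tolist() for w in W])
plan(rl(.06,-.030,-.095,.252),T=rl(1.86,-.030,-.095,.252),w=3.5)
E
```

```text
11 x [-0.04, -0.6, -0.01, -1.11, -3.05, 3.52]
16 x [-0.99, -0.77, 0.19, -0.0, 0.0, 4.83]
4 x [0.0, 0.0, 2.95, -0.0, 0.0, -0.0]
2 x [1.55, 0.0, 0.0, -0.0, 0.0, -0.0]
seg 11 [43, -4, -9, 0, -85, 47] max dq/row 9.4
seg 16 [62, 1, -8, 0, -81, -50] max dq/row 6.6
seg 4 [62, 5, -19, 0, -66, -50] max dq/row 3.9
seg 2 [60, 3, -21, 0, -66, -47] max dq/row 1.3
[[0.44, 0.15, 0.4], [0.39, 0.328, 0.37], [0.39, 0.328, 0.252], [0.396, 0.298, 0.252]]
30 x [0.58, 0.16, 0.0, 0.0, 0.0, -3.44]
```

Emit:
play_rows --pt "-0.04 -0.6 0 -1.11 -3.05 3.52" --pt "-0.04 -0.6 0 -1.11 -3.05 3.52" --pt "-0.04 -0.6 0 -1.11 -3.05 3.52" --pt "-0.04 -0.6 0 -1.11 -3.05 3.52" --pt "-0.04 -0.6 0 -1.11 -3.05 3.52" --pt "-0.04 -0.6 0 -1.11 -3.05 3.52" --pt "-0.04 -0.6 0 -1.11 -3.05 3.52" --pt "-0.04 -0.6 0 -1.11 -3.05 3.52" --pt "-0.04 -0.6 0 -1.11 -3.05 3.52" --pt "-0.04 -0.6 0 -1.11 -3.05 3.52" --pt "-0.04 -0.6 0 -1.11 -3.05 3.52" --pt "0 0 0 0 0 0"

```text
clock: 20.87
tool_pos: [0.4411, 0.1519, 0.3983]
orientation: [179.8, 0.3, -0.2]
force: [0.5, 1.2, -0.3]
opening: 0.0003
gripper_force: 0.0
```

Emit:
play_rows --pt "-1 -0.77 0.19 0 0 4.83" --pt "-1 -0.77 0.19 0 0 4.83" --pt "-1 -0.77 0.19 0 0 4.83" --pt "-1 -0.77 0.19 0 0 4.83" --pt "-1 -0.77 0.19 0 0 4.83" --pt "-1 -0.77 0.19 0 0 4.83" --pt "-1 -0.77 0.19 0 0 4.83" --pt "-1 -0.77 0.19 0 0 4.83" --pt "-1 -0.77 0.19 0 0 4.83" --pt "-1 -0.77 0.19 0 0 4.83" --pt "-1 -0.77 0.19 0 0 4.83" --pt "-1 -0.77 0.19 0 0 4.83" --pt "-1 -0.77 0.19 0 0 4.83" --pt "-1 -0.77 0.19 0 0 4.83" --pt "-1 -0.77 0.19 0 0 4.83" --pt "-1 -0.77 0.19 0 0 4.83" --pt "0 0 0 0 0 0"

```text
clock: 22.28
tool_pos: [0.3887, 0.3312, 0.3681]
orientation: [-180.0, -0.1, -77.5]
force: [-0.2, -0.4, 0.4]
opening: 0.0003
gripper_force: 0.0
```

Run:
```python
from kin import *
print(np.round(get_obs()['joint_pos']))
W=[rl(1.86,-.065,-.095,.252),rl(1.86,-.034,-.095,.252)]
plan(*W,w=5)
```

```text
[ 63.   1.  -8.   0. -81. -50.]
4 x [0.07, -0.01, 2.9, -0.0, -0.02, -0.06]
2 x [1.55, 0.0, 0.0, -0.0, 0.0, -0.0]
```

Emit:
play_rows --pt "0 0 2.9 0 0 0" --pt "0 0 2.9 0 0 0" --pt "0 0 2.9 0 0 0" --pt "0 0 2.9 0 0 0" --pt "1.2 0 0 0 0 0" --pt "0.6 0 0 0 0 0" --pt "0.6 0 0 0 0 0" --pt "0.6 0 0 0 0 0" --pt "0.3 0 0 0 0 0" --pt "0 0 0 0 0 0"

```text
clock: 23.12
tool_pos: [0.3963, 0.2974, 0.255]
orientation: [-179.8, 0.1, -77.4]
force: [-0.1, 0.8, 0.2]
opening: 0.0005
gripper_force: 0.0
```

Run:
```python
from kin import *
print(get_obs()['force'])
for c in('top','scene'):
    snap(c,'p_'+c); pts(c,['rebated_leaf_face'])
T=cur();W=[rl(.06,-.030,-.095,.252)];plan(*W,w=3.5)
a=np.radians(CY)-1.86;d=T[:2,3]-HR;print(np.cos(a)*d[0]+np.sin(a)*d[1],-np.sin(a)*d[0]+np.cos(a)*d[1])
```

```text
[-0.06183336  0.82142763  0.24261448]
top rebated_leaf_face [([0.3997, 0.2857, 0.2336], 0.93)]
scene rebated_leaf_face [([0.3979, 0.286, 0.2345], 0.76)]
30 x [0.59, 0.17, 0.01, -0.0, -0.0, -3.44]
-0.033804813542598115 -0.09556346143183447
```

Emit:
play_rows --pt "0.58 0.17 0 0 0 -3.44" --pt "0.58 0.17 0 0 0 -3.44" --pt "0.58 0.17 0 0 0 -3.44" --pt "0.58 0.17 0 0 0 -3.44" --pt "0.58 0.17 0 0 0 -3.44" --pt "0.58 0.17 0 0 0 -3.44" --pt "0.58 0.17 0 0 0 -3.44" --pt "0.58 0.17 0 0 0 -3.44" --pt "0.58 0.17 0 0 0 -3.44" --pt "0.58 0.17 0 0 0 -3.44"

```text
clock: 24.15
tool_pos: [0.4079, 0.2396, 0.2537]
orientation: [-180.0, -0.0, -42.7]
force: [-0.6, 1.8, 1.1]
opening: 0.0003
gripper_force: 0.8
```

Run:
```python
from kin import *
print(get_obs()['force'])
for c in('top','scene'):
    s=snap(c); pts(c,['rebated_leaf_face'])
    if c=='top':cv2.imwrite('pics/t1.png',cv2.resize(s['frame'][160:370,100:330],None,fx=2.6,fy=2.6)[:,:,::-1])
T=cur();W=[rl(.06,-.030,-.095,.252)];plan(*W,w=3.5)
```

```text
[-0.60641257  1.83781352  1.12513069]
top rebated_leaf_face [([0.4169, 0.2349, 0.2325], 0.67)]
scene rebated_leaf_face [([0.4176, 0.2335, 0.2337], 0.8), ([0.5706, -0.0275, 0.2344], 0.73)]
20 x [0.59, 0.17, 0.01, 0.0, -0.0, -3.45]
```

View pics/t1.png

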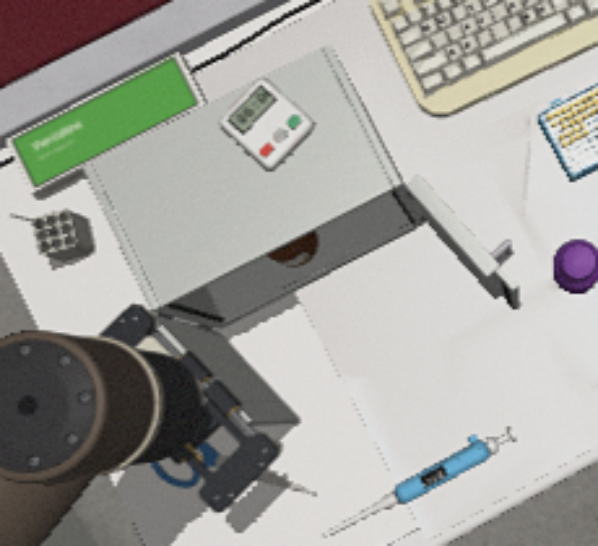

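The leaf is following the fingers (edge at (290,420) in the crop) with about 2 N. I'll keep pushing.

Emit:
play_rows --pt "0.58 0.17 0 0 0 -3.44" --pt "0.58 0.17 0 0 0 -3.44" --pt "0.58 0.17 0 0 0 -3.44" --pt "0.58 0.17 0 0 0 -3.44" --pt "0.58 0.17 0 0 0 -3.44" --pt "0.58 0.17 0 0 0 -3.44" --pt "0.58 0.17 0 0 0 -3.44" --pt "0.58 0.17 0 0 0 -3.44" --pt "0.58 0.17 0 0 0 -3.44" --pt "0.58 0.17 0 0 0 -3.44" --pt "0.58 0.17 0 0 0 -3.44" --pt "0.58 0.17 0 0 0 -3.44" --pt "0.58 0.17 0 0 0 -3.44" --pt "0.58 0.17 0 0 0 -3.44" --pt "0.58 0.17 0 0 0 -3.44" --pt "0.58 0.17 0 0 0 -3.44" --pt "0.58 0.17 0 0 0 -3.44" --pt "0.58 0.17 0 0 0 -3.44" --pt "0.58 0.17 0 0 0 -3.44"

```text
clock: 25.93
tool_pos: [0.5035, 0.1877, 0.2534]
orientation: [179.9, 0.0, 22.5]
force: [-1.2, -1.8, 1.1]
opening: 0.0007
gripper_force: 0.9
```

Run:
```python
from kin import *
T=cur();d=T[:2,3]-HR;a=np.radians(CY);print('cab rel hinge',np.cos(a)*d[0]+np.sin(a)*d[1],-np.sin(a)*d[0]+np.cos(a)*d[1])
plan(rl(.0,-.030,-.095,.252))
```

```text
cab rel hinge -0.042068723295236844 -0.0890872877471303
2 x [0.63, 0.24, 0.07, 0.04, 0.02, -3.41]
```

Next I'll press home in small steps and watch the force.

Emit:
play_rows --pt "0.5 0.15 0 0 0 -3.4" --pt "0.4 0.15 0 0 0 -3.4" --pt "0 0 0 0 0 0"

```text
clock: 26.18
tool_pos: [0.5136, 0.1891, 0.2534]
orientation: [179.9, -0.0, 29.3]
force: [0.5, -0.6, -0.9]
opening: 0.0005
gripper_force: 0.0
```

Emit:
play_rows --pt "0.2 0 0 0 0 0" --pt "0 0 0 0 0 0"

```text
clock: 26.35
tool_pos: [0.5149, 0.19, 0.2536]
orientation: [179.9, -0.0, 29.1]
force: [1.2, 0.3, -0.6]
opening: 0.0004
gripper_force: 0.0
```

Emit:
play_rows --pt "0.2 0 0 0 0 0" --pt "0 0 0 0 0 0"

```text
clock: 26.52
tool_pos: [0.5167, 0.1909, 0.2538]
orientation: [179.9, -0.0, 29.2]
force: [-0.6, 0.1, 0.1]
opening: 0.0008
gripper_force: 0.2
```

Emit:
play_rows --pt "0.2 0 0 0 0 0" --pt "0 0 0 0 0 0"

```text
clock: 26.68
tool_pos: [0.517, 0.191, 0.2537]
orientation: [180.0, 0.1, 29.2]
force: [-7.8, -2.3, 3.4]
opening: 0.0006
gripper_force: 4.0
```

Emit:
play_rows --pt "0.2 0 0 0 0 0" --pt "0 0 0 0 0 0"

```text
clock: 26.85
tool_pos: [0.5171, 0.191, 0.2536]
orientation: [180.0, 0.3, 29.2]
force: [-16.6, -4.7, 10.2]
opening: 0.0001
gripper_force: 8.1
```

Emit:
play_rows --pt "0.2 0 0 0 0 0" --pt "0 0 0 0 0 0"

```text
clock: 27.02
tool_pos: [0.5171, 0.1909, 0.2536]
orientation: [180.0, 0.5, 29.2]
force: [-23.6, -7.5, 15.2]
opening: 0.0007
gripper_force: 12.2
```

The rebated leaf is home against its stop. I'll back off, lift, and go round to the outside of the flanged leaf.

Run:
```python
from kin import *
T=cur();a=T.copy();a[:3,3]-=.05*T[:3,0];b=a.copy();b[2,3]=.36
W=[a,b,pose([.50,.08,.36],0,90),fl(1.77,-.07,.095,.36),fl(1.77,-.07,.095,.252)]
plan(*W,w=5,v=2.9);dense(*W,q0=get_obs()['joint_pos'],T=T,v=2.9)
print([np.round(w[:3,3],3).tolist() for w in W])
S=fl(1.77,-.030,.095,.252);E=fl(.06,-.03,.095,.252)
plan(E,T=S,w=3.5);dense(E,q0=[0,0,-20,0,-66,30],T=S,w=7)
```

```text
2 x [-2.5, 0.0, 0.0, 0.0, -0.0, -0.0]
4 x [-0.03, 0.0, -2.65, 0.0, -0.0, -0.0]
6 x [0.0, 1.53, 0.0, 0.03, 0.09, 4.86]
10 x [1.55, 0.98, 0.0, -0.0, 0.0, 4.93]
4 x [-0.0, 0.0, 2.7, 0.0, 0.0, 0.0]
seg 2 [42, 4, -20, 0, -67, 77] max dq/row 3.0
seg 4 [42, 1, -9, 0, -80, 77] max dq/row 3.5
seg 6 [31, 1, -9, 0, -80, 59] max dq/row 3.2
seg 10 [12, 11, 3, 0, -81, 28] max dq/row 3.1
seg 4 [12, 14, -8, 0, -68, 28] max dq/row 3.3
[[0.473, 0.167, 0.254], [0.473, 0.167, 0.36], [0.5, 0.08, 0.36], [0.603, -0.065, 0.36], [0.603, -0.065, 0.252]]
28 x [-0.59, 0.17, -0.0, -0.0, 0.0, 3.5]
seg 14 [32, 10, -13, 0, -67, -89] max dq/row 17.0
```

Emit:
play_rows --pt "-2.5 0 0 0 0 0" --pt "-2.5 0 0 0 0 0" --pt "0 0 -2.65 0 0 0" --pt "0 0 -2.65 0 0 0" --pt "0 0 -2.65 0 0 0" --pt "0 0 -2.65 0 0 0" --pt "0 1.53 0 0 0 4.86" --pt "0 1.53 0 0 0 4.86" --pt "0 1.53 0 0 0 4.86" --pt "0 1.53 0 0 0 4.86" --pt "0 1.53 0 0 0 4.86" --pt "0 1.53 0 0 0 4.86" --pt "0 0 0 0 0 0"

```text
clock: 28.1
tool_pos: [0.5051, 0.0809, 0.3602]
orientation: [180.0, -0.1, -0.3]
force: [-0.3, -0.2, -0.4]
opening: 0.001
gripper_force: 0.0
```

Emit:
play_rows --pt "1.55 0.98 0 0 0 4.93" --pt "1.55 0.98 0 0 0 4.93" --pt "1.55 0.98 0 0 0 4.93" --pt "1.55 0.98 0 0 0 4.93" --pt "1.55 0.98 0 0 0 4.93" --pt "1.55 0.98 0 0 0 4.93" --pt "1.55 0.98 0 0 0 4.93" --pt "1.55 0.98 0 0 0 4.93" --pt "1.55 0.98 0 0 0 4.93" --pt "1.55 0.98 0 0 0 4.93" --pt "0 0 0 0 0 0"

```text
clock: 29.02
tool_pos: [0.609, -0.064, 0.3597]
orientation: [-180.0, -0.1, -49.6]
force: [0.5, -0.1, 0.1]
opening: 0.0003
gripper_force: 0.0
```

Run:
```python
from kin import *
print(np.round(get_obs()['joint_pos']))
for c in('top','scene'):
    s=snap(c); pts(c,['rebated_leaf_face','flanged_leaf_face','amber_bottle'])
print('expected home reb face',np.round(rl(0,-.019,-.095,.232)[:3,3],4),'fl face',np.round(fl(1.77,-.019,.095,.232)[:3,3],4))
plan(fl(1.77,-.07,.095,.252),fl(1.77,-.034,.095,.252))
```

```text
[ 12.  12.   3.   0. -81.  28.]
top rebated_leaf_face []
top flanged_leaf_face [([0.574, -0.0245, 0.2343], 0.84)]
top amber_bottle [([0.7309, -0.4357, -0.0001], 0.59)]
scene rebated_leaf_face [([0.5271, 0.1906, 0.2361], 0.98), ([0.6294, 0.0494, 0.2334], 0.65)]
scene flanged_leaf_face [([0.5755, -0.0282, 0.2321], 0.73)]
scene amber_bottle [([0.5814, -0.1258, 0.0028], 0.84), ([0.5981, 0.2025, 0.0179], 0.7), ([0.7317, -0.4339, -0.0005], 0.68)]
expected home reb face [0.5265 0.1939 0.232 ] fl face [ 0.5697 -0.0264  0.232 ]
4 x [-0.02, 0.16, 2.71, -0.02, -0.02, 0.04]
2 x [-1.8, -0.0, 0.0, 0.0, 0.0, 0.0]
```

Emit:
play_rows --pt "0 0.16 2.7 0 0 0" --pt "0 0.16 2.7 0 0 0" --pt "0 0.16 2.7 0 0 0" --pt "0 0.16 2.7 0 0 0" --pt "-1.2 0 0 0 0 0" --pt "-0.8 0 0 0 0 0" --pt "-0.8 0 0 0 0 0" --pt "-0.6 0 0 0 0 0" --pt "0 0 0 0 0 0"

```text
clock: 30.17
tool_pos: [0.5815, -0.0394, 0.2541]
orientation: [-179.8, -0.2, -49.1]
force: [0.7, -0.4, 0.6]
opening: 0.0012
gripper_force: 0.0
```

Emit:
play_rows --pt "-0.59 0.17 0 0 0 3.5" --pt "-0.59 0.17 0 0 0 3.5" --pt "-0.59 0.17 0 0 0 3.5" --pt "-0.59 0.17 0 0 0 3.5" --pt "-0.59 0.17 0 0 0 3.5" --pt "-0.59 0.17 0 0 0 3.5" --pt "-0.59 0.17 0 0 0 3.5" --pt "-0.59 0.17 0 0 0 3.5" --pt "-0.59 0.17 0 0 0 3.5" --pt "-0.59 0.17 0 0 0 3.5"

```text
clock: 31.0
tool_pos: [0.5416, 0.0048, 0.2531]
orientation: [-179.9, -0.0, -84.4]
force: [-1.6, -2.1, 0.1]
opening: 0.0007
gripper_force: 1.0
```

Run:
```python
from kin import *
for c in('top','scene'):
    s=snap(c); pts(c,['rebated_leaf_face','flanged_leaf_face'])
plan(fl(.06,-.03,.095,.252),w=3.5)
```

```text
top rebated_leaf_face []
top flanged_leaf_face [([0.539, 0.0161, 0.235], 0.56)]
scene rebated_leaf_face [([0.5256, 0.193, 0.2371], 0.69)]
scene flanged_leaf_face [([0.5383, 0.0162, 0.2321], 0.59)]
19 x [-0.57, 0.19, 0.0, -0.01, 0.0, 3.32]
```

Emit:
play_rows --pt "-0.57 0.18 0 0 0 3.35" --pt "-0.57 0.18 0 0 0 3.35" --pt "-0.57 0.18 0 0 0 3.35" --pt "-0.57 0.18 0 0 0 3.35" --pt "-0.57 0.18 0 0 0 3.35" --pt "-0.57 0.18 0 0 0 3.35" --pt "-0.57 0.18 0 0 0 3.35" --pt "-0.57 0.18 0 0 0 3.35" --pt "-0.57 0.18 0 0 0 3.35" --pt "-0.57 0.18 0 0 0 3.35" --pt "-0.57 0.18 0 0 0 3.35" --pt "-0.57 0.18 0 0 0 3.35" --pt "-0.57 0.18 0 0 0 3.35" --pt "-0.57 0.18 0 0 0 3.35" --pt "-0.57 0.18 0 0 0 3.35" --pt "-0.57 0.18 0 0 0 3.35" --pt "-0.57 0.18 0 0 0 3.35" --pt "-0.57 0.18 0 0 0 3.35"

```text
clock: 32.8
tool_pos: [0.5506, 0.1071, 0.2516]
orientation: [-180.0, -0.0, -144.6]
force: [-1.5, -1.4, 0.4]
opening: 0.0003
gripper_force: 0.9
```

Run:
```python
from kin import *
T=cur();d=T[:2,3]-HF;a=np.radians(CY);print('cab rel hinge',np.cos(a)*d[0]+np.sin(a)*d[1],-np.sin(a)*d[0]+np.cos(a)*d[1])
plan(fl(0,-.033,.095,.252))
```

```text
cab rel hinge -0.04066661546900996 0.08826106030693301
2 x [-0.41, 0.31, -0.02, -0.02, -0.01, 3.03]
```

Emit:
play_rows --pt "-0.41 0.2 0 0 0 3" --pt "-0.41 0.2 0 0 0 3" --pt "0 0 0 0 0 0"

```text
clock: 33.05
tool_pos: [0.556, 0.1154, 0.2517]
orientation: [-179.9, 0.0, -150.6]
force: [0.4, 0.3, -0.6]
opening: 0.0005
gripper_force: 0.0
```

Emit:
play_rows --pt "-0.2 0 0 0 0 0" --pt "-0.2 0 0 0 0 0" --pt "0 0 0 0 0 0"

```text
clock: 33.3
tool_pos: [0.5583, 0.1166, 0.2517]
orientation: [-180.0, -0.1, -150.5]
force: [-4.9, -1.2, 1.2]
opening: 0.0006
gripper_force: 2.2
```

Emit:
play_rows --pt "-0.2 0 0 0 0 0" --pt "0 0 0 0 0 0"

```text
clock: 33.47
tool_pos: [0.5584, 0.1166, 0.2517]
orientation: [-180.0, -0.3, -150.5]
force: [-11.6, -3.5, 6.5]
opening: 0.0007
gripper_force: 5.9
```

Emit:
play_rows --pt "-0.2 0 0 0 0 0" --pt "0 0 0 0 0 0"

```text
clock: 33.63
tool_pos: [0.5586, 0.1167, 0.2517]
orientation: [-180.0, -0.4, -150.5]
force: [-18.2, -6.2, 10.1]
opening: 0.0001
gripper_force: 9.5
```

The stop is reached at the same 29 mm offset as the other leaf. I'll back off and verify.

Emit:
play_rows --pt "2.5 0 0 0 0 0" --pt "2.5 0 0 0 0 0" --pt "2 0 0 0 0 0" --pt "0 0 -2.6 0 0 0" --pt "0 0 -2.6 0 0 0" --pt "0 0 -2.6 0 0 0" --pt "0 0 -2.6 0 0 0" --pt "2 -2 0 0 0 0" --pt "2 -2 0 0 0 0" --pt "0 0 0 0 0 0" --pt "0 0 0 0 0 0"

```text
clock: 34.55
tool_pos: [0.4863, 0.0292, 0.3565]
orientation: [-179.9, 0.2, -150.6]
force: [0.1, 0.7, -0.6]
opening: 0.0004
gripper_force: 0.0
```

Run:
```python
from kin import *
for c in('top','scene'):
    s=snap(c); pts(c,['rebated_leaf_face','flanged_leaf_face','tall_white_bottle','small_white_bottle'])
cv2.imwrite('pics/f1.png',cv2.resize(s['frame'][80:410,110:480],None,fx=1.8,fy=1.8)[:,:,::-1])
print(np.round(rl(0,-.019,-.095,.232)[:3,3],4),np.round(fl(0,-.019,.095,.232)[:3,3],4))
```

```text
top rebated_leaf_face []
top flanged_leaf_face []
top tall_white_bottle [([0.5147, -0.3559, -0.0036], 0.78)]
top small_white_bottle [([0.6338, -0.213, -0.0021], 0.5)]
scene rebated_leaf_face [([0.5234, 0.1934, 0.2346], 0.6)]
scene flanged_leaf_face [([0.5679, 0.1242, 0.2335], 0.94)]
scene tall_white_bottle [([0.5077, -0.3566, -0.0023], 0.95)]
scene small_white_bottle [([0.6363, -0.2111, 0.0018], 0.71)]
[0.5265 0.1939 0.232 ] [0.5662 0.1235 0.232 ]
```

View pics/f1.png

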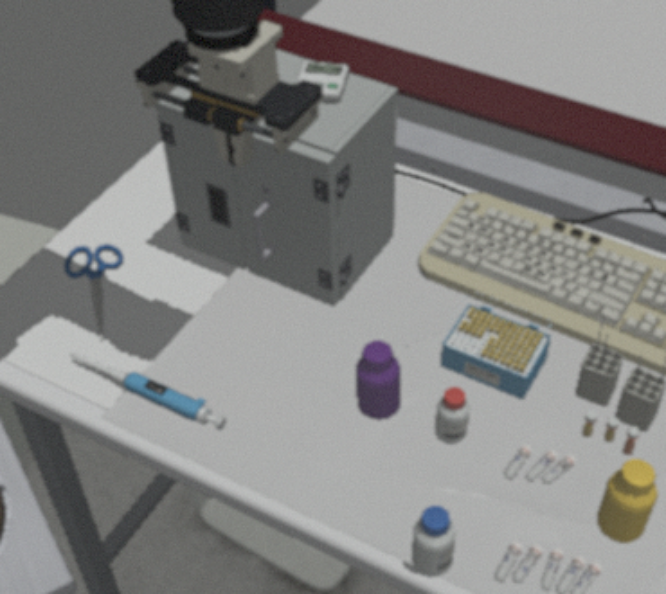

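Both leaves are flush, with the seam at about (245,215) in the crop, and the bystander bottles haven't moved. The arm is touching nothing, so I'll hand in.

```bash
python3 -c "
from plant import *
print(close_job())"
```

```text
the job is handed in; nothing more can be done
None
```

The job is handed in: the amber bottle stands upright in the cabinet, the rebated leaf was shut first and the flanged leaf lapped over it, both pressed home to their stops, and the other bottles were left where they stood (34.6 s of the 72 s used).

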